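# Bolt the paint crate shut

### The job

The blue crate with the paint jars is going in the van: bolt its lid shut. Lift the bolt by its black knob over the orange hump, slide it fully across into the keeper on the lid, let it drop down flat behind the hump and let go. Leave the bolt of the bare wood crate as it is.

Things in the scene. Friction and masses are not known exactly. Their poses are not given: they have to be found in the camera images.
- blue_knob (a point): Middle of the black round knob (upright, 24 mm wide, 26 mm tall) of the bolt on the blue crate, 0.133 m above the table with the bolt down. z is up; y is the way the bolt slides shut, toward the lid. Nothing on the crate rises above 19 mm below this point. The crate (160 x 270 x 75 mm, long along this y) is fixed at a varying place and yaw, with paint jars under its slatted lid.
- blue_bolt (a joint): Travel of the blue crate's bolt along y of blue_knob, m: 0 to 0.003 at the start (lid free), 0.040 at its end stop, the bar through the keeper on the lid. About 1 N of friction. A lug under the bar, below the knob, is stopped by an orange hump at travel 0.004; it passes only while lifted over 8 mm and can drop again beyond 0.026.
- blue_lift (a joint): Height of the blue crate's bolt above its resting level, m: 0 down, 0.014 at its upper stop. It weighs about 0.12 kg, falls back by its own weight, and is held in tall staples: it can only lift and slide, not turn or come out.
- wood_bolt (a joint): Travel, m, of the like bolt on the other crate, of bare light wood with a grey roll of tape under its lid: 0 to 0.003 at the start. Leave it there.

How it is judged:
By the outcome, as a careful person would: the job done as asked, in the order asked, and still so for the second after the job is handed in, with the robot touching nothing.
It also fails if it takes over 29 s, if anything falls off the work surface, if the arm or the gripper's body presses on something with over 40 N, if the wrist force passes 120 N, or if a joint passes its speed limit or range.

### The arm

A 7-joint arm with a two-finger parallel gripper is mounted at the origin on a cart in front of the work surface, level with it; the furniture and walls round the work are solid. World frame = base frame: x ahead of the robot, y to its left, z up, the work surface at z = 0. Lengths are in m, angles in rad, forces in N, time in s.
With the tool pointing down it reaches from about 0.4 to 0.9 m from the base axis. Payload 5.5 kg.
Tool frame: the origin (TCP) lies midway between the tips of the shut fingers; the grasp point (between the pads) lies 19 mm behind it (manip.grip_depth is the distance from the TCP to the grasp point, in m); z points along the fingers, x is the direction in which the jaws open and shut, and the axes are right-handed (so a half turn about z gives the same grasp; the last joint's range is limited). The gripper opens to 92 mm and grips with 3 to 60 N. Pads are 19 mm wide; open, the fingers measure 130 mm over their backs; the gripper's body (75 mm by 190 mm) begins 47 mm behind the grasp point.
Start: joints at [1.43, 0.501, -0.427, 1.55, 0.221, 1.138, -0.21], TCP at [0.255, -0.598, 0.227] pointing down, gripper open.
Joint ranges: [-2.88, 2.88], [-0.31, 2.03], [-1.54, 1.56], [0.2, 2.42], [-1.41, 4.55], [0.19, 2.02], [-2.57, 2.57]. Speed limits (rad/s): [2.57, 2.57, 3.14, 3.14, 3.14, 3.14, 3.14].

### API

Orientations are given as a unit quaternion [x, y, z, w].
In Python, from bench import manip, effector, viewer gives the robot as it stands. Calls block until the motion is done:
- manip.move_pose(position, orientation): joint-space move of the TCP to a pose.
- manip.servo_line(position, ori=None, vel=0.15): straight line of the TCP; ori=None keeps the orientation; vel is the mean speed in m/s.
- manip.movej(angles): joint-space move.
- effector.open_jaws() and effector.close(f_grip=None): open the fingers fully, or close them until they stop; f_grip is the grip in N (None keeps the last).
- manip.sleep(seconds).
- manip.solve_ik(position, orientation): joint angles nearest the present ones, or None.
- viewer.get_image(name): name is "scene" or "top"; returns the picture (480x640x3 uint8, red, green, blue); there is no depth.
- viewer.get_calibration(name): a dict with "vfov" (degrees; the focal length in pixels is half the picture's height over the tangent of half this angle, whatever the lens; pixels are square), "cx", "cy" (the principal point, pixels), "eye" and "attitude" of the camera in the world. Camera axes: x right, y down, z forward; pixel columns grow to the right and rows downward; lengths in m; the calibration is good to about 2 mm. A picture is of the moment at which its call begins. get_calibration takes no time and is no camera call.
A pose or a line that the arm cannot do raises manip.PlanningError and nothing moves.
- manip.hand_in(): hands the job in, once; it reports no verdict.
Readings, each from a call of its own:
- manip.current_clock(): time.
- manip.current_q(): joint angles.
- manip.current_joint_velocities(): joint speeds.
- manip.current_tau(): joint torques, N m.
- manip.current_tool_pos(): TCP position.
- manip.current_tcp_rot(): TCP orientation.
- manip.current_force(): force on the tool from outside, world axes, zero at the start.
- manip.current_wrist_torque(): the same for the moment, N m.
- manip.current_finger_gap(): finger opening in m.
Only numpy, scipy, OpenCV 4.12 (cv2) and the standard library are available. Lean on these libraries where they do the work, as an engineer would, in place of code of your own. Each camera call takes 0.05 s, during which the arm holds its last target.

## Working session

There is one attempt and no reset: what is moved stays moved. The work goes in short steps, each a Python script; the robot and the scene stay as the last script left them, time stands still between calls to the robot, and variables do not carry over. Pictures are saved under pics/ and viewed, and the job is handed in when it is done.

```bash
ls; mkdir -p pics; python3 - <<'E'
from bench import manip, effector, viewer
import cv2
for n in ("scene","top"):
    im=viewer.get_image(n); cv2.imwrite(f"pics/{n}0.png",im[:,:,::-1]); print(n,viewer.get_calibration(n))
print(manip.current_clock(),manip.current_tool_pos(),manip.current_tcp_rot(),manip.current_force(),manip.grip_depth)
E
```

```text
pics
scene {'vfov': 52.33122379820285, 'cx': 314.75672365502317, 'cy': 232.7465215243113, 'eye': array([0.06811084, 0.39633632, 0.72612885]), 'attitude': array([-0.33765906,  0.84899337, -0.37503367,  0.15667278])}
top {'vfov': 47.146770610437784, 'cx': 309.35887137942177, 'cy': 240.21558646706004, 'eye': array([ 0.3854743 , -0.04744028,  1.10637013]), 'attitude': array([ 0.71518323, -0.69471812,  0.05366209, -0.05477286])}
0.1 [ 0.25509439 -0.59716404  0.22577551] [ 8.34552066e-01 -5.50928380e-01 -7.23448621e-04 -4.96477059e-04] [-0.06194186  0.08773046 -0.73231479] 0.0188
```

View pics/scene0.png

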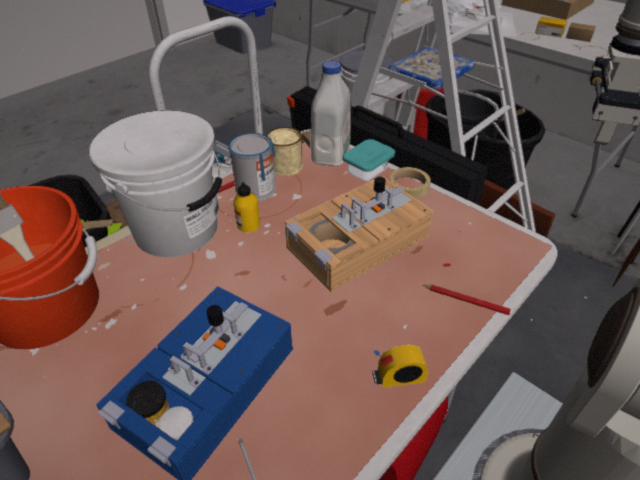

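View pics/top0.png

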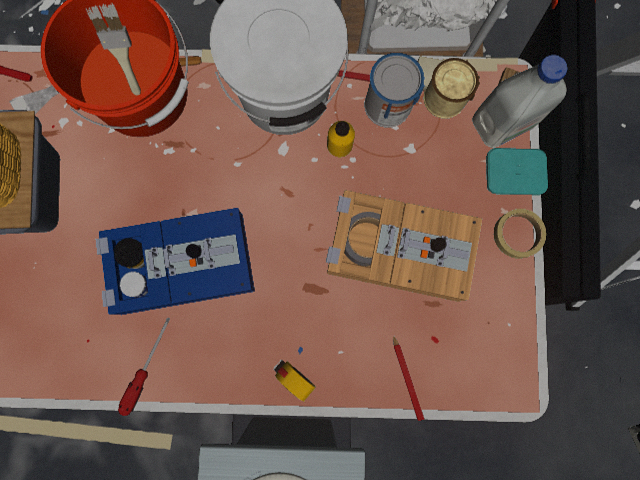

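```bash
cat > h.py <<'E'
import numpy as np, cv2
from scipy.spatial.transform import Rotation as R
def ray(c,u,v):
    f=240/np.tan(np.radians(c["vfov"])/2)
    d=R.from_quat(c["attitude"]).apply([(u-c["cx"])/f,(v-c["cy"])/f,1.]); return np.array(c["eye"]),d/np.linalg.norm(d)
def onz(c,u,v,z):
    o,d=ray(c,u,v); return o+d*(z-o[2])/d[2]
def proj(c,p):
    f=240/np.tan(np.radians(c["vfov"])/2)
    q=R.from_quat(c["attitude"]).inv().apply(np.array(p)-c["eye"]); return f*q[...,:2]/q[...,2:]+[c["cx"],c["cy"]]
def tri(c1,p1,c2,p2):
    o1,d1=ray(c1,*p1);o2,d2=ray(c2,*p2)
    t=np.linalg.lstsq(np.c_[d1,-d2],o2-o1,rcond=None)[0]
    a=o1+t[0]*d1;b=o2+t[1]*d2
    return (a+b)/2,np.linalg.norm(a-b)
E
python3 - <<'E'
import cv2
a=cv2.imread("pics/scene0.png")[270:480,90:310]; b=cv2.imread("pics/top0.png")[200:320,90:260]
cv2.imwrite("pics/s_crop.png",cv2.resize(a,None,fx=3,fy=2.8*3/2.8*0.95,interpolation=cv2.INTER_NEAREST)[:600])
cv2.imwrite("pics/t_crop.png",cv2.resize(b,None,fx=4,fy=4,interpolation=cv2.INTER_NEAREST))
E
```

```text
(no output)
```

View pics/s_crop.png

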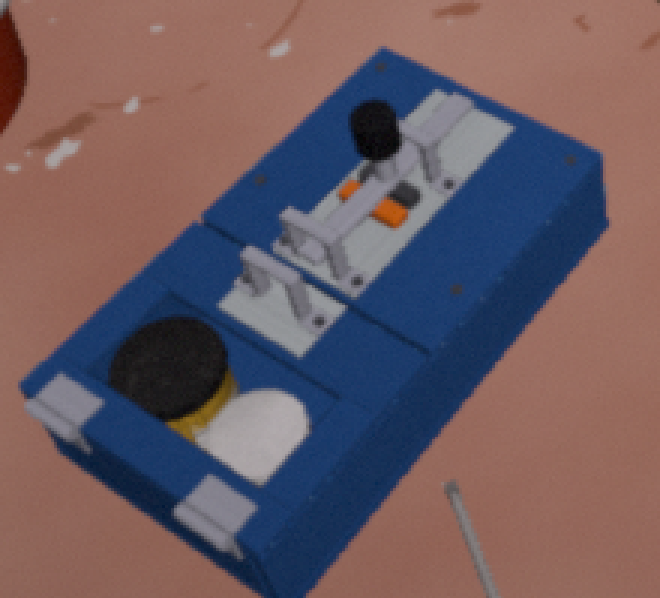

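View pics/t_crop.png

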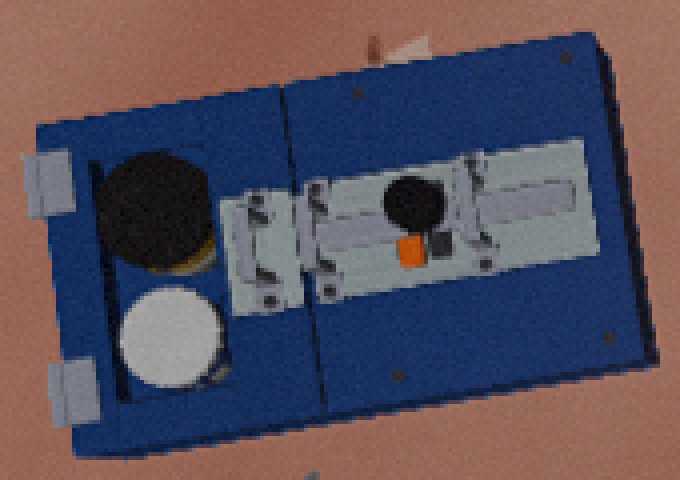

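```bash
python3 - <<'E'
from h import *
from bench import viewer
ct,cs=viewer.get_calibration("top"),viewer.get_calibration("scene")
T=cv2.imread("pics/top0.png");S=cv2.imread("pics/scene0.png")
def black(im,x0,x1,y0,y1):
    m=np.zeros(im.shape[:2],np.uint8); m[y0:y1,x0:x1]=(im[y0:y1,x0:x1].max(2)<45)
    n,l,s,c=cv2.connectedComponentsWithStats(m)
    for i in range(1,n):
        if s[i,4]>15: print(s[i],c[i])
    i=1+np.argmax(s[1:,4]); return c[i],s[i]
pt,st=black(T,180,215,235,270)
ps,ss=black(S,200,232,295,330)
pt=np.array([st[0]+(st[2]-1)/2,st[1]+(st[3]-1)/2])
print(tri(ct,pt,cs,ps)); print(onz(ct,*pt,.133),onz(cs,*ps,.133))
# blue rect
hsv=cv2.cvtColor(T,cv2.COLOR_BGR2HSV); m=cv2.inRange(hsv,(105,120,70),(125,255,255)); m[:,:90]=0;m[:,262:]=0;m[:200]=0;m[320:]=0
m=cv2.morphologyEx(m,cv2.MORPH_CLOSE,np.ones((9,9)))
k=max(cv2.findContours(m,0,1)[0],key=cv2.contourArea)
W=np.array([onz(ct,u,v,.085)[:2] for u,v in k[:,0]],np.float32)
r=cv2.minAreaRect(W);print(r)
c=np.array([[38,126],[587,33],[650,358],[73,457]])/4+[90,200]
P=np.array([onz(ct,*q,.085)[:2] for q in c]);print(P)
for i in range(4):
    d=P[(i+1)%4]-P[i];print(np.linalg.norm(d),np.degrees(np.arctan2(d[1],d[0])))
# plate/bar line
for q in ([318,230],[575,193],[298,180],[583,142],[320,300],[600,255],[283,85],[323,410]):
    print(q,onz(ct,*(np.array(q)/4+[90,200]),.1))
E
```

```text
[186 244  15  16 169] [193.34911243 250.73964497]
[198 258   5   6  17] [200.23529412 260.64705882]
[207 306  16  21 260] [214.63846154 315.32692308]
(array([0.51100059, 0.16498191, 0.12999626]), np.float64(0.0028011469058750156))
[0.50962428 0.16328647 0.133     ] [0.50996112 0.1669883  0.133     ]
((0.49697473645210266, 0.2080334722995758), (0.16125676035881042, 0.2656727135181427), 11.612907409667969)
[[0.54856927 0.35198344]
 [0.60075499 0.09584951]
 [0.44801318 0.05912017]
 [0.39489329 0.32241085]]
0.26139613059325795 -78.48395864230326
0.1570958408736982 -166.47897710939898
0.26859580335167704 101.40652033571064
0.15649550985663208 10.892543001230186
[318, 230] [0.50144151 0.21301355 0.1       ]
[575, 193] [0.52206741 0.09557573 0.1       ]
[298, 180] [0.5244064  0.22382955 0.1       ]
[583, 142] [0.54601274 0.09306289 0.1       ]
[320, 300] [0.46921294 0.2099062  0.1       ]
[600, 255] [0.49365106 0.08264882 0.1       ]
[283, 85] [0.5687975 0.2338959 0.1      ]
[323, 410] [0.41919605 0.2051489  0.1       ]
```

```bash
cat >> h.py <<'E'
YAW=np.radians(101.2); DY=np.array([np.cos(YAW),np.sin(YAW),0])
a=YAW-np.pi; Q=[np.cos(a/2),np.sin(a/2),0,0]
K=np.array([.510,.165,.133])
E
python3 - <<'E'
from h import *
from bench import manip, viewer
q0=manip.current_q(); print(np.round(q0,2))
for p in ([.45,-.12,.32],[*K[:2],.2],[*K[:2],.119],[*(K+DY*.04)[:2],.13]):
    q=manip.solve_ik(p,Q); print(p, None if q is None else np.round(q,2))
ct=viewer.get_calibration("top")
for n,u,v,z in (("wbucket",280,20,.25),("jug",550,70,.25),("redbucket",110,60,.25)): print(n,onz(ct,u,v,z))
E
```

```text
[ 1.43  0.5  -0.43  1.55  0.22  1.14 -0.21]
[0.45, -0.12, 0.32] [ 0.99  0.1  -0.84  1.86  0.08  1.21 -1.24]
[np.float64(0.51), np.float64(0.165), 0.2] [ 0.54  0.58 -1.2   1.85  0.6   1.14 -2.26]
[np.float64(0.51), np.float64(0.165), 0.119] [ 0.39  0.61 -0.98  1.92  0.62  0.95 -2.26]
[np.float64(0.5022306259512012), np.float64(0.20423820621396765), 0.13] [ 0.27  0.57 -0.91  1.9   0.55  0.95 -2.27]
wbucket [0.89058586 0.01596882 0.25      ]
jug [ 0.81449064 -0.43404006  0.25      ]
redbucket [0.81076018 0.29523884 0.25      ]
```

```bash
cat >> h.py <<'E'
a=YAW; Q=[np.cos(a/2),np.sin(a/2),0,0]
E
python3 - <<'E'
from h import *
from bench import manip, viewer
q0=manip.current_q()
for p in ([.45,-.12,.32],[*K[:2],.2],[*K[:2],.119],[*(K+DY*.04)[:2],.13]):
    q=manip.solve_ik(p,Q); print(p, None if q is None else np.round(q,2))
try:
    manip.move_pose([.45,-.12,.32],Q); print(manip.current_clock(),manip.current_tool_pos(),np.round(manip.current_q(),2))
    manip.move_pose([*K[:2],.20],Q)
except manip.PlanningError as e: print(e)
print(manip.current_clock(),manip.current_tool_pos(),np.round(manip.current_q(),2),manip.current_force(),manip.current_finger_gap())
for n in ("scene","top"): cv2.imwrite(f"pics/{n}1.png",viewer.get_image(n)[:,:,::-1])
E
```

```text
[0.45, -0.12, 0.32] [ 1.34  0.19 -1.26  1.86  0.19  1.23  1.79]
[np.float64(0.51), np.float64(0.165), 0.2] [ 0.58  0.66 -1.3   1.85  0.69  1.19  0.82]
[np.float64(0.51), np.float64(0.165), 0.119] [ 0.54  0.81 -1.27  1.91  0.88  1.12  0.68]
[np.float64(0.5022306259512012), np.float64(0.20423820621396765), 0.13] [ 0.48  0.83 -1.3   1.89  0.88  1.16  0.61]
2.0 [ 0.44993236 -0.1209343   0.31993285] [ 1.34  0.19 -1.26  1.86  0.19  1.23  1.79]
3.2 [0.5107083  0.16350161 0.20007946] [ 0.47  0.51 -1.08  1.85  0.51  1.09  0.96] [-0.09642198 -0.42443803  0.97350792] 0.09146696837792674
```

View pics/scene1.png

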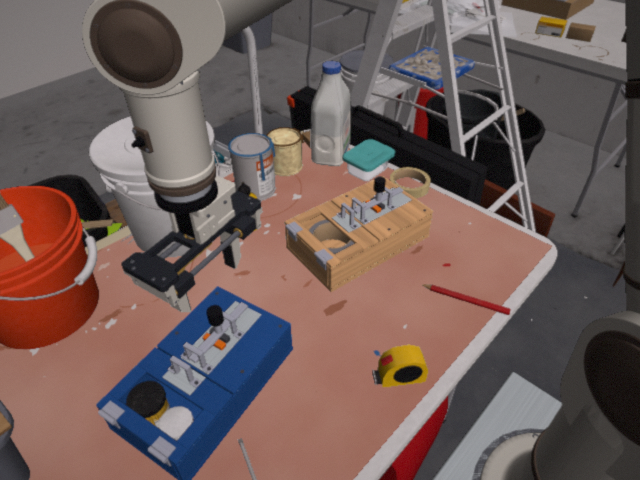

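The jaws are open along the slide, with fingertips near (182,303) and (233,264). The blue knob at (215,315) lies below and between them, and nothing has been disturbed. Next: descend, close gently and read the contact.

```bash
python3 - <<'E'
from h import *
from bench import manip, viewer, effector
P=lambda s:print(s,round(manip.current_clock(),2),np.round(manip.current_tool_pos(),4),"F",np.round(manip.current_force(),2),"gap",round(manip.current_finger_gap(),4))
manip.servo_line([*K[:2],.140],Q,vel=.12);P("a")
manip.servo_line([*K[:2],.120],Q,vel=.06);P("b")
if abs(manip.current_force()[2])<6:
    effector.close(f_grip=12);P("c")
for n in ("scene","top"): cv2.imwrite(f"pics/{n}2.png",viewer.get_image(n)[:,:,::-1])
a=cv2.imread("pics/scene2.png")[220:440,90:310]; cv2.imwrite("pics/s2.png",cv2.resize(a,None,fx=2.7,fy=2.7))
E
```

```text
a 3.95 [0.5102 0.1652 0.1403] F [-0.01 -0.3   0.44] gap 0.0922
b 4.43 [0.5097 0.165  0.1197] F [ 0.01  0.86 -0.06] gap 0.092
c 5.5 [0.51  0.165 0.12 ] F [ 0.02 -0.08 -0.31] gap 0.0239
```

View pics/s2.png

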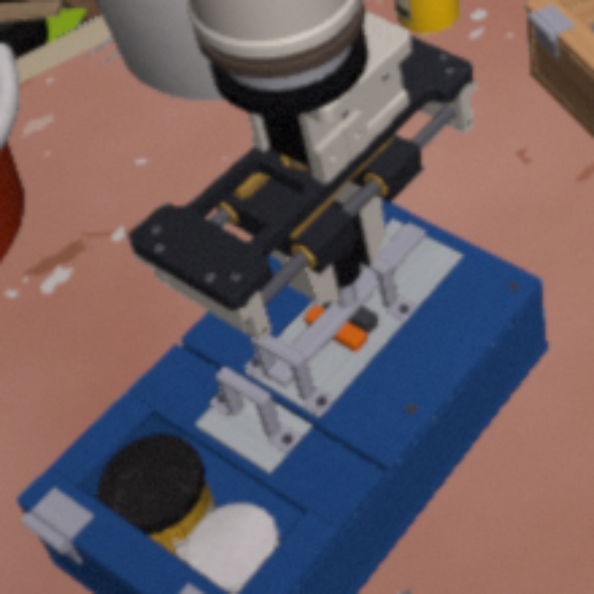

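The jaws hold the knob: the gap is 23.9 mm against its 24 mm width, with almost no force. Next: lift 11 mm and slide, reading force.

```bash
python3 - <<'E'
from h import *
from bench import manip, viewer, effector
P=lambda s:print(s,round(manip.current_clock(),2),np.round(manip.current_tool_pos(),4),"Fy",round(float(manip.current_force()@DY),2),"F",np.round(manip.current_force(),2),"gap",round(manip.current_finger_gap(),4))
effector.close(f_grip=25)
p=manip.current_tool_pos().copy(); p[:2]=K[:2]; p[2]=.120
manip.servo_line(p+[0,0,.011],vel=.05);P("lift")
if manip.current_force()[2]>-15:
    for s in (.012,.024,.034):
        manip.servo_line(p+[0,0,.011]+DY*s,vel=.05);P(s)
        if abs(manip.current_force()@DY)>12: break
for n in ("scene","top"): cv2.imwrite(f"pics/{n}3.png",viewer.get_image(n)[:,:,::-1])
a=cv2.imread("pics/scene3.png")[220:440,90:310]; cv2.imwrite("pics/s3.png",cv2.resize(a,None,fx=2.7,fy=2.7))
E
```

```text
lift 6.18 [0.51   0.1651 0.1314] Fy 0.58 F [-0.81  0.43 -0.96] gap 0.0232
0.012 6.58 [0.5074 0.1778 0.131 ] Fy 0.26 F [-0.02  0.26 -1.68] gap 0.0235
0.024 6.97 [0.505  0.1894 0.1311] Fy 0.57 F [ 0.11  0.6  -1.42] gap 0.0235
0.034 7.32 [0.503  0.1992 0.1311] Fy 0.09 F [-1.23 -0.15 -0.86] gap 0.0234
```

View pics/s3.png

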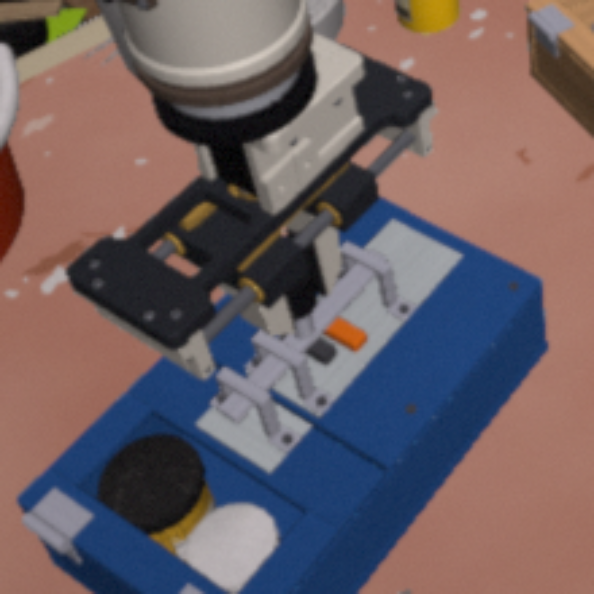

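The bar's end now sits in the keeper staple at (235,400) in the crop. The dark lug at (320,350) has passed the orange hump at (345,332). Next: small steps to the end stop.

```bash
python3 - <<'E'
from h import *
from bench import manip, viewer, effector
P=lambda s:print(s,round(manip.current_clock(),2),np.round(manip.current_tool_pos(),4),"Fy",round(float(manip.current_force()@DY),2),"F",np.round(manip.current_force(),2),"gap",round(manip.current_finger_gap(),4))
p=np.array([*K[:2],.131])
for s in np.arange(.0355,.0461,.0015):
    manip.servo_line(p+DY*s,vel=.03); manip.sleep(.1)
    t=(manip.current_tool_pos()-p)@DY; P((round(s,4),round(float(t),4)))
    if manip.current_force()@DY<-8: break
E
```

```text
(np.float64(0.0355), 0.0353) 7.77 [0.5029 0.1996 0.1309] Fy -0.24 F [-2.19 -0.68 -1.23] gap 0.023
(np.float64(0.037), 0.037) 8.12 [0.5026 0.2013 0.1309] Fy -0.08 F [-2.53 -0.58 -2.71] gap 0.0233
(np.float64(0.0385), 0.0381) 8.47 [0.5024 0.2023 0.1309] Fy -1.99 F [-2.09 -2.44 -0.57] gap 0.0233
(np.float64(0.04), 0.0382) 8.82 [0.5024 0.2024 0.1306] Fy -4.46 F [-1.52 -4.85 -1.31] gap 0.0232
(np.float64(0.0415), 0.0382) 9.17 [0.5024 0.2025 0.1304] Fy -7.75 F [-0.23 -7.95 -1.47] gap 0.0235
(np.float64(0.043), 0.0383) 9.52 [0.5024 0.2026 0.1302] Fy -9.96 F [  0.19 -10.12  -1.1 ] gap 0.0233
```

The bolt meets its end stop at 38.2 mm of hand travel, which fits a start at about 1.8 mm. Next: lower it, keeping light pressure toward the stop, then release.

```bash
python3 - <<'E'
from h import *
from bench import manip, viewer, effector
P=lambda s:print(s,round(manip.current_clock(),2),np.round(manip.current_tool_pos(),4),"Fy",round(float(manip.current_force()@DY),2),"F",np.round(manip.current_force(),2),"gap",round(manip.current_finger_gap(),4))
p=np.array([*K[:2],.131])+DY*.0388
manip.servo_line(p,vel=.03);P("relax")
manip.servo_line(p-[0,0,.008],vel=.05);P("down8")
manip.servo_line(p-[0,0,.0112],vel=.03);manip.sleep(.1);P("down")
if manip.current_tool_pos()[2]<.1215:
    effector.open_jaws();P("open")
    manip.servo_line(manip.current_tool_pos()+[0,0,.10],vel=.15);P("up")
    manip.move_pose([.45,-.12,.32],Q);P("away")
for n in ("scene","top"): cv2.imwrite(f"pics/{n}4.png",viewer.get_image(n)[:,:,::-1])
a=cv2.imread("pics/scene4.png")[260:480,90:310]; cv2.imwrite("pics/s4.png",cv2.resize(a,None,fx=2.7,fy=2.7))
E
```

```text
relax 9.81 [0.5024 0.2024 0.1309] Fy -3.51 F [-0.55 -3.69 -1.28] gap 0.0236
down8 10.12 [0.5024 0.2024 0.1228] Fy -5.67 F [-2.18 -6.21 -0.62] gap 0.0234
down 10.47 [0.5024 0.2024 0.12  ] Fy -4.76 F [-2.35 -5.32 -0.06] gap 0.0233
open 11.65 [0.5025 0.2031 0.1198] Fy 0.33 F [ 0.38  0.41 -0.39] gap 0.0921
up 12.47 [0.5021 0.2025 0.2191] Fy 0.21 F [ 0.2   0.25 -0.72] gap 0.0918
away 13.76 [ 0.4501 -0.119   0.3197] Fy 0.05 F [-0.22  0.01 -0.38] gap 0.0917
```

View pics/s4.png

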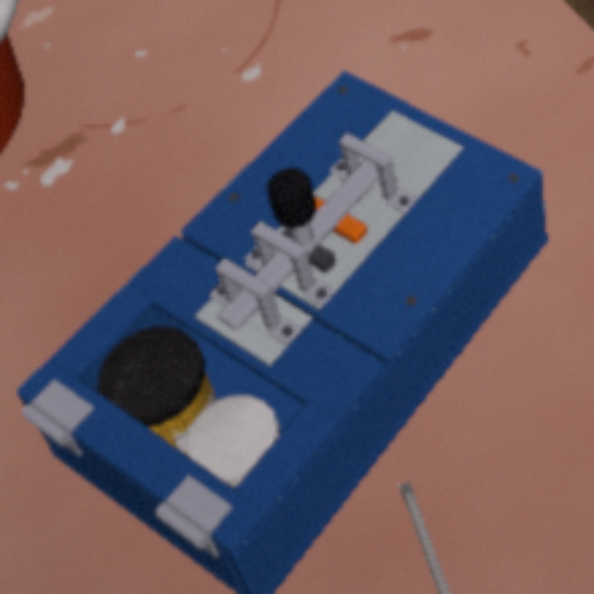

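View pics/top4.png

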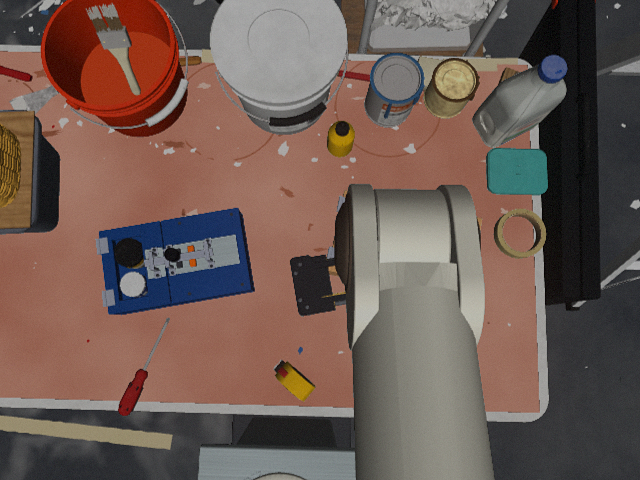

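The bar is through the keeper at (245,300) in the crop, and the lug at (320,260) is down past the orange hump. The top view agrees, with the knob at about (172,255). One numeric check, then hand in.

```bash
python3 - <<'E'
from h import *
from bench import viewer,manip
ct,cs=viewer.get_calibration("top"),viewer.get_calibration("scene")
T=cv2.imread("pics/top4.png");S=cv2.imread("pics/scene4.png")
def black(im,x0,x1,y0,y1):
    m=np.zeros(im.shape[:2],np.uint8); m[y0:y1,x0:x1]=(im[y0:y1,x0:x1].max(2)<45)
    n,l,s,c=cv2.connectedComponentsWithStats(m); i=1+np.argmax(s[1:,4]); print(s[i],c[i]); return c[i],s[i]
pt,st=black(T,160,185,240,270); pt=np.array([st[0]+(st[2]-1)/2,st[1]+(st[3]-1)/2])
ps,ss=black(S,185,212,315,350)
X,e=tri(ct,pt,cs,ps); d=X-[.5110,.16498,.13]; print(X,e,"moved along",d@DY,"dz",d[2])
d0=manip.current_tool_pos(); print(d0,manip.current_clock(), abs(manip.current_force()))
if abs(d[2])<.005 and abs(d@DY-.038)<.005: manip.hand_in(); print("handed in")
E
```

```text
[164 246  17  16 184] [172.07608696 254.11413043]
[189 323  17  22 281] [197.56227758 332.96085409]
[0.50604567 0.20243378 0.12701848] 0.0010604733524867257 moved along 0.037702780172878494 dz -0.0029815170328110208
[ 0.45025936 -0.11861847  0.31978731] 13.8583 [0.7932328  0.40231213 0.50393328]
the job is handed in; nothing more can be done
handed in
```

The blue crate's lid is bolted shut, and I handed the job in at about 13.9 s. I gripped the bolt by its knob, lifted it 11 mm over the orange hump and slid it until it stopped. I then lowered it behind the hump, let go and moved the arm clear.

**Travel:** the hand stopped firmly after 38.2 mm, with about 10 N of push-back, which fits a start near 1.8 mm and the 40 mm end stop. Locating the knob from both cameras afterwards gave 37.7 mm.

**Height:** the camera fix put the knob 3 mm lower than at the start. That is within measurement error, as the first fix missed by 2.8 mm between views. The hand came back to its original grip height before opening, and the picture shows the lug down past the hump and the bar through the keeper.

**Contact:** after release the force reading was near zero, with the robot touching nothing.

**Wood crate:** I never went near its bolt at grip height. The arm hid it in the last top view, so I did not check it again there.

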